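Hang a message board on the table easel's two pins

ROBOT

A 6-joint arm with a two-finger parallel gripper is mounted at the origin on the work surface. World frame = base frame: x ahead of the robot, y to its left, z up, the work surface at z = 0. Lengths are in m, angles in rad, forces in N, time in s.
With the tool pointing down it reaches from about 0.35 to 0.725 m from the base axis. Payload 6 kg.
Tool frame: the origin (TCP) lies midway between the tips of the shut fingers; the grasp point (between the pads) lies 19 mm behind it; z points along the fingers, y is the line along which they close (so a half turn about z gives the same grasp; the last joint's range is limited). The gripper opens to 85 mm and grips with 20 to 120 N. Pads are 22 mm wide; open, the fingers measure 114 mm over their backs; the gripper's body (76 mm by 85 mm) begins 54 mm behind the grasp point. The pads swing forward as they close: fully open they stand 13 mm farther back than shut.
Start: joints at [-0.901, 0.04, 0.085, 0, -1.615, -0.334], TCP at [0.198, -0.566, 0.231] pointing down, gripper open.
Joint ranges: [-2.56, 2.56], [-1.29, 2.01], [-1.08, 1.49], [-3.29, 1.98], [-2.81, -0.18], [-2.99, 2.99]. Speed limits (rad/s): [2.57, 2.57, 3.01, 3.14, 3.14, 3.14].

INTERFACE

Orientations are given as a rotation vector (axis times angle).
In Python, from station import ctrl gives the robot as it stands. The module is installed in compiled form; this text tells all that it offers.
- The arm moves only by the tool send_rows, never from a script. Its argument "series" is a list of rows, each an object with "xyz": the shift along the tool's x, y, z normalised to -1 to 1, where 1 is 25 cm, a list of three; "angular": the turn, a rotation vector about the tool's x, y, z normalised to -1 to 1, where 1 is 90 degrees, a list of three; "hand": the closure, from -1 (fully open) to 1 (shut), so that 0 is half open. A call has 1 to 10 rows; each row is the pose to reach, as a shift and turn from the pose commanded when the call began, along the tool's axes at that moment; what a row does not reach only later rows make up. A row lasts 1/10 s, in which the tool goes at most 50 mm and 8.59 degrees, less where a joint would pass 70% of its speed; a pose out of reach is approached as far as the arm can. A call with a number of a shift or a turn outside -1 to 1 is refused whole. A call with a gripper value outside its range is refused whole. The fingers move at their own pace and stop on an object; the grip force is fixed at half the most. Time passes only in rows, so rows that repeat a pose let the fingers close. It gives the time, the measured TCP pose, the force, the opening and the grip force at its end, in the units of the state.
- ctrl.get_obs(): the state, without advancing time (a new reading comes with each control period).
- ctrl.read_camera(name): name is "side" or "top"; returns a dict with "color" (480x640x3 uint8, red, green, blue), "range_z" (480x640 float32, m along the optical axis (not along the pixel's ray), 0 where there is no reading), "K" (3x3 intrinsics, pixels), "extrinsics" (4x4, takes a point from camera to world coordinates). Camera axes: x right, y up, looking along -z (the intrinsics and any distortion apply to the point x, -y, -z); pixel columns grow to the right and rows downward; lengths in m; the calibration is good to about 2 mm. A picture is of the moment at which its call begins.
- ctrl.close_job(): hands the job in; it is judged then, once.
Trained networks look in a picture, given as the dict that the camera call returned (one of the last four; its "shot" number tells which), for a name from the list of things; names that differ only in an ending like _2 or _b are one class to them, and where a whole thing is asked for, a point or a joint stands for the part that bears it (a point fixed in the world has none). Each returns a list of dicts, best first, with "conf" (0 to 1); they miss things now and then, are a little off and sometimes report something else, mostly with a low value. They report only what shows in the picture. A call takes as long as a camera call.
- ctrl.silhouettes(picture, name): "mask" (480x640 bool, what is visible of it) and "pixel" ([column, row] in pixels, amid what is visible of it).
The state is a dict: "time": time; "joint_pos": joint angles; "dq": joint speeds; "joint_torque": joint torques, N m; "eef_pos": TCP position; "orientation": TCP orientation; "ft_force": force on the tool from outside, world axes, zero at the start; "torque": the same for the moment, N m; "width": opening from 0.0 (shut) to 1.0 (fully open); "finger_force": force on a finger pad.
Only numpy, scipy, OpenCV 4.12 (cv2) and the standard library are available. Lean on these libraries where they do the work, as an engineer would, in place of code of your own. Each camera call takes 0.05 s, during which the arm holds its last target. There are 200 camera calls.

TASK

Take the blue speech-bubble board out of the rack by its tab and hang it on the table easel with both pins through its two holes, the printed face outwards, pushed fully home so that it lies flat against the easel. The pin bar has been clamped at an unknown height, so feel for the pins with light pressure and never force the board against the easel; leave everything else where it is, and let go of the board.

Things in the scene. Friction and masses are not known exactly. Their poses are not given: they have to be found in the camera images.
- board: the board to hang: rigid white plate 250 mm wide (its y) x 140 mm high (its z) x 10 mm thick (its x), 0.32 kg within 30 %, blue speech bubble printed on its +x face, blue carry tab on top, two through holes. Origin at the centre of the underside; z points up to the tab. It stands upright in a groove of the rack
- board_holes (a point): point midway between the board's two holes on its plain back face (board x = -5, z = 122 mm). The round 11 mm holes are at board y = -85 and +85 mm, 18 mm below the plate's top edge
- board_face (a point): the same point between the holes on the printed face (board x = +5 mm)
- board_tab (a point): middle of the top edge of the carry tab, 174 mm above the board's underside, mid-thickness. The tab, 70 mm wide and 10 mm thick, rises 34 mm above the middle of the plate's top edge; pinch it across its thickness from above
- rack: beech block, 200 (x) x 180 (y) x 55 mm high, with three grooves along its y at x = -60, 0 and +60 mm, each 13 mm wide and 45 mm deep, floor 10 mm above the table; one board in each, in any order. Fixed. Origin at the centre of its underside
- easel_frame: the easel's reclined frame, fixed on a base plate and two rear legs. x points out of its front and rises 0.35 rad above level; y is level; z runs up along the uprights, leaning back. x = 0 is the plane on which the board's back must lie. Uprights 22 mm wide at y = -85 and +85 mm, behind x = -10, from z = -155 to +38 mm; cross rail at z = -85 mm, its face at x = 0. Origin 155 mm above the table
- bar_middle (a point): frame origin: point between the pins at the middle setting. Grey bar 210 mm long, 20 high, face at frame x = 0; two brass pins 8 mm thick at y = -85 and +85 mm stand out along +x to x = 26 mm, the last 3 mm tapering to 6 mm. The bar is clamped, firmly, anywhere from 20 mm below to 20 mm above this point along frame z: that is not measured. Open between the uprights above the bar
- green_board: the green-edged board: same size and shape as the blue one, green tab and plain green rectangle; origin at the centre of its underside. To be left alone
- orange_board: the orange-edged board: same again, orange tab and rectangle. To be left alone
- marker_bin: clear plastic bin of markers, 190 x 280 x 110 mm high, loose; origin at the centre of its underside
- tape_dispenser: black desk tape dispenser, 160 x 65 x 84 mm high, loose; origin at the centre of its underside
- scissors: scissors with blue handles, 220 mm long, lying flat; origin under the middle
- loose_marker: blue marker, 136 mm long, lying flat along its x; origin under the middle
- mug: white mug, 82 mm across, 95 mm high; origin at the centre of its underside

How it is judged:
By the outcome, as a careful person would: the job done as asked, in the order asked, and still so for the second after the job is handed in, with the robot touching nothing.
It also fails if it takes over 67 s, if anything falls off the work surface, if the arm or the gripper's body presses on something with over 40 N, if the wrist force passes 120 N, or if a joint passes its speed limit or range.

## Working session

There is one attempt and no reset: what is moved stays moved. The work goes in short steps, Python scripts to look and compute and a tool call to move; the robot and the scene stay as the last step left them, time stands still between calls to the robot, and variables do not carry over. Pictures are saved under pics/ and viewed, at most 10 in all, crops included, and the job is handed in when it is done.

Besides the shell and the picture viewer there is one more tool, called in YAML: its name, and indented under it one key for each argument. send_rows: Moves the arm, as the interface text tells. Scaled input: -1 to 1 covers 25 cm each way for a shift and 90 degrees each way for a turn. Its arguments: {"type":"object","properties":{"series":{"type":"array"}},"required":["series"]}

```bash
mkdir -p pics; cat > h.py <<'E'
import numpy as np, cv2
from station import ctrl
from scipy.spatial.transform import Rotation as R
def cloud(p):
    K=np.array(p["K"]);T=np.array(p["extrinsics"]);d=p["range_z"]
    v,u=np.mgrid[0:480,0:640]
    P=np.stack([(u-K[0,2])/K[0,0]*d,-(v-K[1,2])/K[1,1]*d,-d],-1)
    return P@T[:3,:3].T+T[:3,3]
E
python3 - <<'E'
from h import *
o=ctrl.get_obs();print({k:np.round(v,3) for k,v in o.items()})
ims=[]
for n in("side","top"):
    p=ctrl.read_camera(n);ims.append(p["color"]);C=cloud(p);print(n,p["K"],np.round(p["extrinsics"],3))
    np.savez(n,C=C,d=p["range_z"],c=p["color"])
    for t in("board","board_tab","easel_frame","rack","green_board","orange_board","bar_middle","marker_bin","mug","tape_dispenser"):
        for r in ctrl.silhouettes(p,t)[:1]:
            m=r["mask"]&(p["range_z"]>0)
            if m.sum(): print(t,round(r["conf"],2),r["pixel"],m.sum(),np.round(np.median(C[m],0),3),np.round(np.percentile(C[m],2,axis=0),3),np.round(np.percentile(C[m],98,axis=0),3))
for n,i in zip(("side","top"),ims): cv2.imwrite(f"pics/{n}0.png",i[...,::-1])
E
```

```text
{'time': np.float64(0.0), 'joint_pos': array([-0.901,  0.041,  0.084, -0.   , -1.616, -0.334]), 'dq': array([-0.001, -0.001, -0.   ,  0.   ,  0.001,  0.001]), 'joint_torque': array([ 1.0000e-03, -3.6820e+01,  3.4741e+01,  6.9320e+00, -6.0000e-03,
       -0.0000e+00]), 'eef_pos': array([ 0.198, -0.566,  0.23 ]), 'orientation': array([ 5.250e-01, -3.097e+00, -3.000e-03]), 'ft_force': array([ 0.525,  0.122, -0.736]), 'torque': array([-0.022,  0.038, -0.007]), 'finger_force': np.float64(0.0), 'width': np.float64(0.999)}
side [[615.61209312   0.         322.59140798]
 [  0.         615.61209312 236.38105307]
 [  0.           0.           1.        ]] [[ 0.845  0.429 -0.32   0.028]
 [-0.535  0.66  -0.528 -0.941]
 [-0.015  0.617  0.787  1.548]
 [ 0.     0.     0.     1.   ]]
board 0.75 [266.9, 207.8] 972 [0.521 0.198 0.116] [0.516 0.098 0.026] [0.528 0.337 0.186]
board_tab 0.86 [247.8, 208.4] 884 [0.462 0.219 0.118] [0.457 0.117 0.028] [0.47  0.361 0.187]
easel_frame 0.64 [371.2, 317.7] 368 [ 0.567 -0.292  0.158] [ 0.524 -0.303  0.011] [ 0.611 -0.106  0.19 ]
rack 0.82 [252.7, 234.5] 1568 [0
[... 1251 characters left out ...]
 -0.1    0.187]
rack 0.78 [235.8, 279.3] 3397 [0.504 0.223 0.054] [0.425 0.138 0.029] [0.621 0.312 0.063]
green_board 0.47 [220.5, 290.4] 939 [0.462 0.241 0.146] [0.457 0.119 0.022] [0.472 0.362 0.186]
orange_board 0.56 [229.3, 266.7] 1141 [0.521 0.225 0.135] [0.517 0.102 0.019] [0.533 0.345 0.186]
bar_middle 0.9 [404.6, 250.1] 1313 [ 0.568 -0.205  0.156] [ 0.528 -0.298  0.003] [ 0.605 -0.101  0.187]
marker_bin 0.62 [112.7, 284.0] 10022 [0.487 0.545 0.026] [ 0.387  0.387 -0.003] [0.58  0.672 0.11 ]
mug 0.89 [530.1, 262.0] 1338 [ 0.563 -0.532  0.043] [ 0.518 -0.566 -0.001] [ 0.597 -0.47   0.097]
tape_dispenser 0.6 [227.5, 185.1] 1570 [0.752 0.258 0.031] [0.681 0.226 0.   ] [0.835 0.293 0.084]
```

```bash
python3 - <<'E'
import cv2
a=cv2.imread("pics/side0.png");b=cv2.imread("pics/top0.png")
cv2.imwrite("pics/c1.png",cv2.resize(a[140:440,180:500],(800,600)[:2] if 0 else (640,600)))
cv2.imwrite("pics/c2.png",cv2.resize(b[160:380,160:560],(800,440),interpolation=cv2.INTER_CUBIC))
E
```

```text
(no output)
```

View pics/c1.png

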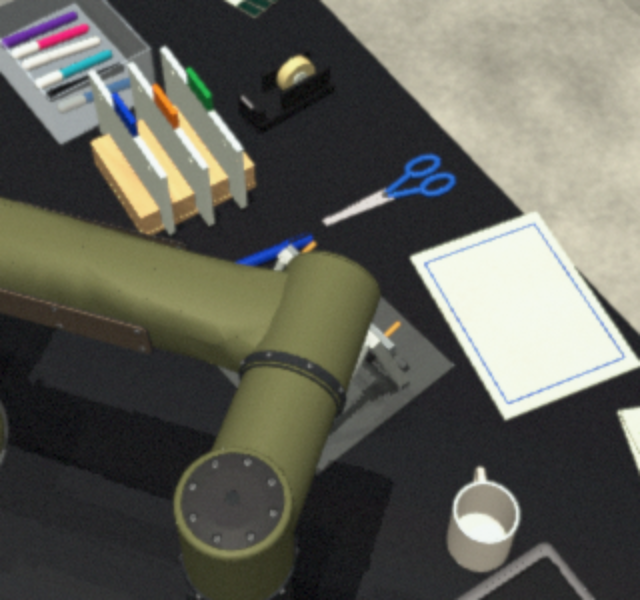

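View pics/c2.png

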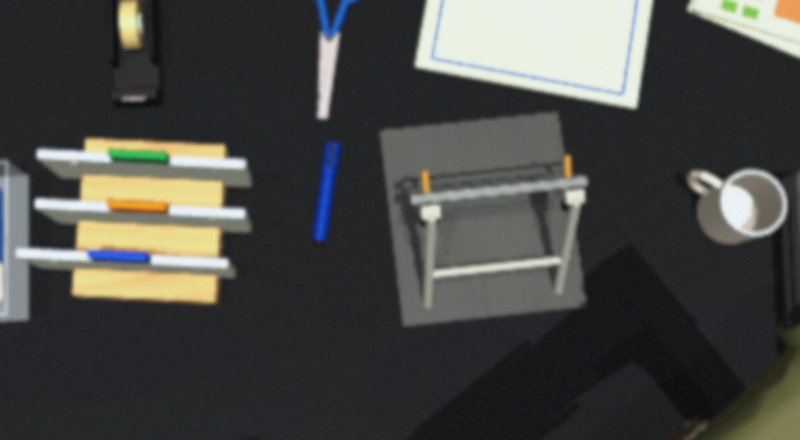

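The crops show the blue tab is on the board nearest the robot (top px ≈ (220,290)), with its plain grey back facing the robot. The easel's brass pins (top px ≈ (373,250) and (444,243)) point away from the robot and its legs are on the near side, so the board keeps its facing.

```bash
python3 - <<'E'
from h import *
for n in("top","side"):
    z=np.load(n+".npz");C=z["C"];c=z["c"];H=cv2.cvtColor(c,cv2.COLOR_RGB2HSV).astype(int)
    ok=z["d"]>0
    def box(a,b): return ok&np.all((C>a)&(C<b),-1)
    def st(l,m):
        P=C[m]
        if len(P)<3: print(n,l,len(P));return
        s=np.polyfit(P[:,1],P[:,0],1) if np.ptp(P[:,1])>.02 else (0,0)
        print(n,l,len(P),"mean",np.round(P.mean(0),4),"std",np.round(P.std(0),4),"min",np.round(P.min(0),3),"max",np.round(P.max(0),3),"slope dx/dy",np.round(s[0],4))
    blue=(abs(H[...,0]-115)<15)&(H[...,1]>120)
    B=box([.43,.05,.08],[.49,.4,.2])
    st("bluetab top",B&blue&(C[...,2]>.178)); st("bluetab",B&blue)
    st("plate top edge",B&(C[...,2]>.142)&(C[...,2]<.16)&~blue&(H[...,2]>190))
    st("back face",B&(C[...,2]<.135)&~blue)
    for a in(.521,.58): st("other",box([a-.02,.05,.142],[a+.02,.4,.16]))
    E=box([.45,-.36,.06],[.68,-.05,.25])
    brass=(H[...,0]>5)&(H[...,0]<30)&(H[...,1]>110)
    for lo,hi in((-.36,-.2),(-.2,-.05)):
        st("pin",E&brass&(C[...,1]>lo)&(C[...,1]<hi))
        st("upright top",E&(C[...,2]>.175)&(C[...,1]>lo)&(C[...,1]<hi))
    st("bar mid",E&~brass&(C[...,1]>-.26)&(C[...,1]<-.13)&(C[...,2]>.1))
    P=C[E&~brass&(C[...,1]>-.215)&(C[...,1]<-.19)];print(np.round(P[np.argsort(-P[:,2])][:40,[0,2]],3).tolist())
E
```

```text
top bluetab top 111 mean [0.4647 0.2421 0.1832] std [0.0027 0.0194 0.0026] min [0.46  0.21  0.178] max [0.469 0.277 0.191] slope dx/dy 0.0267
top bluetab 126 mean [0.4643 0.2419 0.1822] std [0.0028 0.019  0.0039] min [0.46  0.21  0.166] max [0.47  0.277 0.191] slope dx/dy 0.0228
top plate top edge 309 mean [0.4655 0.2427 0.15  ] std [0.0037 0.0852 0.0029] min [0.458 0.119 0.142] max [0.473 0.368 0.158] slope dx/dy 0.0271
top back face 308 mean [0.4602 0.2829 0.1049] std [0.0096 0.0937 0.0149] min [0.431 0.118 0.08 ] max [0.489 0.393 0.134] slope dx/dy 0.0062
top other 369 mean [0.5242 0.224  0.1496] std [0.0039 0.0819 0.0035] min [0.516 0.1   0.142] max [0.533 0.349 0.16 ] slope dx/dy 0.0273
top other 378 mean [0.584  0.2259 0.1496] std [0.0039 0.0803 0.0036] min [0.577 0.102 0.142] max [0.594 0.352 0.16 ] slope dx/dy 0.0264
top pin 36 mean [ 0.5843 -0.2818  0.1672] std [0.0069 0.0023 0.0043] min [ 0.573 -0.287  0.157] max [ 0.596 -0.277  0.177] slope dx/dy 0
top upright top 92 mean [ 0.5457 -0.2843  0.1837] std [0.0081 0.0123 0.0041] min [ 0.531 -0.299  0.175] max [ 0.592 -0.211  0.
[... 1829 characters left out ...]
.2177 0.1502] std [0.004 0.079 0.004] min [0.575 0.099 0.142] max [0.596 0.352 0.159] slope dx/dy 0.0249
side pin 30 mean [ 0.5849 -0.2827  0.1693] std [0.0061 0.0031 0.0042] min [ 0.574 -0.288  0.161] max [ 0.597 -0.276  0.178] slope dx/dy 0
side upright top 59 mean [ 0.5474 -0.2902  0.1837] std [0.0123 0.0056 0.0047] min [ 0.529 -0.3    0.175] max [ 0.592 -0.273  0.196] slope dx/dy 0.6791
side pin 18 mean [ 0.5647 -0.1142  0.1707] std [0.0053 0.0033 0.004 ] min [ 0.555 -0.119  0.161] max [ 0.574 -0.109  0.176] slope dx/dy 0
side upright top 55 mean [ 0.5241 -0.1183  0.1827] std [0.0147 0.0053 0.0047] min [ 0.508 -0.128  0.175] max [ 0.573 -0.105  0.194] slope dx/dy 0.7234
side bar mid 0
[]
```

```bash
cat >> h.py <<'E'
def Rt(yaw,tilt=0):
    "tool: y=-board x, z=-board z; board yaw about world z, leaned back by tilt"
    B=R.from_euler('z',yaw)*R.from_euler('y',-tilt)   # board axes
    b=B.as_matrix(); return R.from_matrix(np.c_[-b[:,1],-b[:,0],-b[:,2]])
def plan(pos,rot,p0=None,r0=None):
    o=ctrl.get_obs()
    p0=o["eef_pos"] if p0 is None else p0; r0=R.from_rotvec(o["orientation"]) if r0 is None else r0
    print("xyz",np.round(r0.inv().apply(np.array(pos)-p0)/.25,3),"ang",np.round((r0.inv()*rot).as_rotvec()/(np.pi/2),3))
E
python3 - <<'E'
from h import *
o=ctrl.get_obs()
p1=np.array([.42,-.34,.34]);r1=R.from_rotvec(o["orientation"])
plan(p1,r1)
G=Rt(-.027)
p2=np.array([.46,-.10,.34]); plan(p2,G,p1,r1)
plan([.463,.12,.34],G,p2,G);plan([.465,.2435,.26],G,[.463,.12,.34],G)
E
```

```text
xyz [-1.138  0.562 -0.435] ang [0. 0. 0.]
xyz [-0.467  0.854  0.   ] ang [ 0.     0.    -0.769]
xyz [-0.88   0.012  0.   ] ang [0. 0. 0.]
xyz [-0.494  0.005  0.32 ] ang [0. 0. 0.]
```

send_rows:
  series:
    - {"xyz":[-0.1,0.1,-0.2],"angular":[0,0,0],"hand":0}
    - {"xyz":[-0.25,0.2,-0.4],"angular":[0,0,0],"hand":0}
    - {"xyz":[-0.4,0.3,-0.44],"angular":[0,0,0],"hand":0}
    - {"xyz":[-0.55,0.4,-0.44],"angular":[0,0,0],"hand":0}
    - {"xyz":[-0.7,0.5,-0.44],"angular":[0,0,0],"hand":0}
    - {"xyz":[-0.85,0.56,-0.44],"angular":[0,0,0],"hand":0}
    - {"xyz":[-1,0.56,-0.44],"angular":[0,0,0],"hand":0}
    - {"xyz":[-1,0.56,-0.44],"angular":[0,0,-0.1],"hand":0}

```text
time: 1.9
eef_pos: [0.3907, -0.3495, 0.3401]
orientation: [0.764, -3.047, -0.003]
ft_force: [-0.8, -0.5, -0.6]
width: 0.496
finger_force: 0.0
```

```bash
python3 - <<'E'
from h import *
o=ctrl.get_obs();print(o["eef_pos"],o["width"],o["time"])
G=Rt(-.027);p2=np.array([.46,-.12,.34]); plan(p2,G)
E
```

```text
[ 0.39073421 -0.34951306  0.34007778] 0.49554840886644785 1.9
xyz [-0.677  0.679  0.002] ang [ 0.001  0.001 -0.67 ]
```

send_rows:
  series:
    - {"xyz":[-0.1,0.1,0],"angular":[0,0,-0.09],"hand":0}
    - {"xyz":[-0.2,0.2,0],"angular":[0,0,-0.18],"hand":0}
    - {"xyz":[-0.3,0.3,0],"angular":[0,0,-0.27],"hand":0}
    - {"xyz":[-0.4,0.4,0],"angular":[0,0,-0.36],"hand":0}
    - {"xyz":[-0.5,0.5,0],"angular":[0,0,-0.45],"hand":0}
    - {"xyz":[-0.6,0.6,0],"angular":[0,0,-0.54],"hand":0}
    - {"xyz":[-0.677,0.679,0.002],"angular":[0.001,0.001,-0.61],"hand":0}
    - {"xyz":[-0.677,0.679,0.002],"angular":[0.001,0.001,-0.67],"hand":0}
    - {"xyz":[-0.677,0.679,0.002],"angular":[0.001,0.001,-0.67],"hand":0}

```text
time: 2.8
eef_pos: [0.4582, -0.122, 0.3408]
orientation: [2.187, -2.254, 0.003]
ft_force: [0.2, -0.5, -0.1]
width: 0.501
finger_force: 0.0
```

send_rows:
  series:
    - {"xyz":[-0.18,0,0],"angular":[0,0,0],"hand":0}
    - {"xyz":[-0.36,0,0],"angular":[0,0,0],"hand":0}
    - {"xyz":[-0.54,0,0],"angular":[0,0,0],"hand":0}
    - {"xyz":[-0.72,0,0],"angular":[0,0,0],"hand":0}
    - {"xyz":[-0.88,0.01,0],"angular":[0,0,0],"hand":0}
    - {"xyz":[-0.88,0.01,0],"angular":[0,0,0],"hand":0}

```text
time: 3.4
eef_pos: [0.4624, 0.1003, 0.3394]
orientation: [2.185, -2.255, 0.001]
ft_force: [-0.4, 0.8, -1.5]
width: 0.5
finger_force: 0.0
```

```bash
python3 - <<'E'
from h import *
o=ctrl.get_obs();print(o["eef_pos"],o["width"],o["time"],o["joint_pos"])
G=Rt(-.027);plan([.4653,.2435,.22],G);plan([.4653,.2435,.150],G)
# refine easel pins now that the view is clear
for n in("top","side"):
    p=ctrl.read_camera(n);C=cloud(p);c=p["color"];np.savez(n+"1",C=C,d=p["range_z"],c=c)
    H=cv2.cvtColor(c,cv2.COLOR_RGB2HSV).astype(int);ok=p["range_z"]>0
    E=ok&np.all((C>[.5,-.36,.14])&(C<[.68,-.05,.2]),-1)
    br=E&(H[...,0]>5)&(H[...,0]<30)&(H[...,1]>90)
    for lo,hi in((-.36,-.2),(-.2,-.05)):
        m=br&(C[...,1]>lo)&(C[...,1]<hi);P=C[m]
        print(n,"pin",len(P),P.mean(0).round(4),P.min(0).round(3),P.max(0).round(3))
    P=C[E&~br&(C[...,1]>-.26)&(C[...,1]<-.14)]
    print("bar",len(P),P.mean(0).round(4),np.polyfit(P[:,1],P[:,0],1).round(4),np.percentile(P[:,2],[5,50,95]).round(4))
a=np.vstack([np.load("side1.npz")["c"][250:390,300:480]]);cv2.imwrite("pics/e1.png",cv2.resize(a,(720,560),interpolation=cv2.INTER_CUBIC)[...,::-1])
E
```

```text
[0.46244706 0.10033518 0.33941603] 0.5000992911767194 3.4 [ 6.42545192e-01 -2.55004847e-01  1.14360876e-02  8.63927915e-04
 -1.83918866e+00 -6.73907853e-01]
xyz [-0.574  0.006  0.477] ang [ 0.001 -0.001 -0.003]
xyz [-0.574  0.006  0.757] ang [ 0.001 -0.001 -0.003]
top pin 37 [ 0.5837 -0.2816  0.1686] [ 0.572 -0.287  0.159] [ 0.597 -0.277  0.177]
top pin 36 [ 0.5618 -0.1136  0.1672] [ 0.55  -0.118  0.158] [ 0.573 -0.11   0.175]
bar 286 [ 0.5559 -0.2     0.1663] [-0.1332  0.5292] [0.1554 0.1674 0.1724]
side pin 31 [ 0.5845 -0.2826  0.169 ] [ 0.573 -0.288  0.161] [ 0.595 -0.278  0.177]
side pin 24 [ 0.5623 -0.1143  0.169 ] [ 0.552 -0.119  0.159] [ 0.573 -0.109  0.178]
bar 174 [ 0.5537 -0.1996  0.1685] [-0.1326  0.5272] [0.1584 0.1693 0.1746]
```

View pics/e1.png

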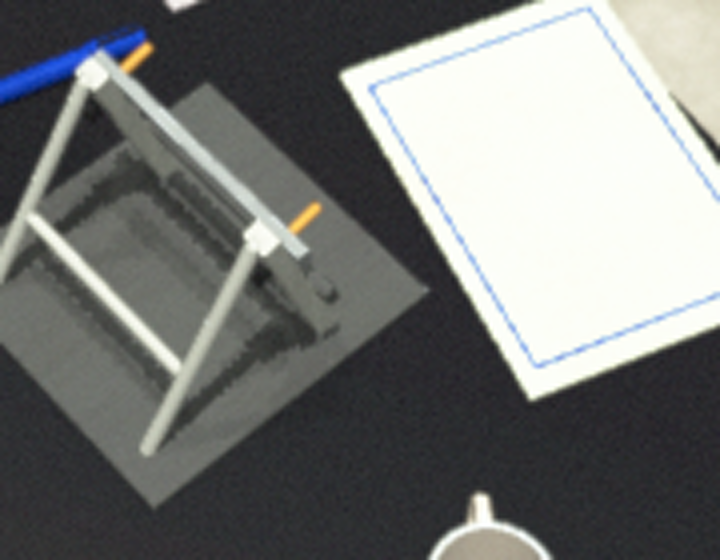

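The easel crop shows the grey bar with both orange pins clear, far pin at about (140,58) and near pin at (305,220). The easel yaw is about 0.131 rad and the pin height about 0.16 m. Next I grasp the tab.

send_rows:
  series:
    - {"xyz":[-0.15,0.002,0],"angular":[0,0,0],"hand":0}
    - {"xyz":[-0.3,0.003,0],"angular":[0,0,0],"hand":0}
    - {"xyz":[-0.45,0.005,0.08],"angular":[0,0,0],"hand":0}
    - {"xyz":[-0.574,0.006,0.2],"angular":[0,0,0],"hand":0}
    - {"xyz":[-0.574,0.006,0.34],"angular":[0,0,-0.003],"hand":0}
    - {"xyz":[-0.574,0.006,0.477],"angular":[0.001,-0.001,-0.003],"hand":0}
    - {"xyz":[-0.574,0.006,0.477],"angular":[0.001,-0.001,-0.003],"hand":0}

```text
time: 4.2
eef_pos: [0.4646, 0.2382, 0.2157]
orientation: [2.182, -2.25, 0.001]
ft_force: [-1.0, 0.3, -0.9]
width: 0.496
finger_force: 0.0
```

```bash
python3 - <<'E'
from h import *
o=ctrl.get_obs();print(o["eef_pos"],o["ft_force"])
plan([.4653,.2435,.150],Rt(-.027))
E
```

```text
[0.46462595 0.23818854 0.21568893] [-1.00176822  0.32497692 -0.92980728]
xyz [-0.023 -0.003  0.263] ang [ 0.003 -0.004 -0.002]
```

send_rows:
  series:
    - {"xyz":[-0.015,-0.002,0.09],"angular":[0.003,-0.004,-0.002],"hand":0}
    - {"xyz":[-0.015,-0.002,0.18],"angular":[0.003,-0.004,-0.002],"hand":0}
    - {"xyz":[-0.015,-0.002,0.255],"angular":[0.003,-0.004,-0.002],"hand":0}
    - {"xyz":[-0.015,-0.002,0.255],"angular":[0.003,-0.004,-0.002],"hand":0}
    - {"xyz":[-0.015,-0.002,0.255],"angular":[0.003,-0.004,-0.002],"hand":0}

```text
time: 4.7
eef_pos: [0.4678, 0.2436, 0.1595]
orientation: [-2.184, 2.243, -0.003]
ft_force: [-0.2, 0.2, 0.7]
width: 0.497
finger_force: 0.0
```

```bash
python3 - <<'E'
from h import *
o=ctrl.get_obs();print(o["eef_pos"],o["ft_force"])
plan([.4653,.2435,.150],Rt(-.027))
E
```

```text
[0.46776474 0.24361815 0.15950164] [-0.21664903  0.16042031  0.73598922]
xyz [0.001 0.01  0.038] ang [-0.006  0.004  0.   ]
```

send_rows:
  series:
    - {"xyz":[0,0.01,0.0],"angular":[0,0,0],"hand":0}
    - {"xyz":[0,0.01,0.0],"angular":[0,0,0],"hand":0}

```text
time: 4.9
eef_pos: [0.4646, 0.2444, 0.1589]
orientation: [-2.185, 2.241, -0.001]
ft_force: [-0.5, -0.4, 0.3]
width: 0.498
finger_force: 0.0
```

```bash
python3 - <<'E'
from h import *
for i in range(3): o=ctrl.get_obs();print(o["time"],o["eef_pos"],o["ft_force"],o["joint_pos"].round(4),o["dq"].round(3));ctrl.read_camera("top")
plan([.4653,.2435,.150],Rt(-.027))
E
```

```text
4.9 [0.4646147  0.244416   0.15889466] [-0.540974   -0.3689969   0.30797327] [ 0.8694 -0.1687 -0.2465  0.002  -1.4817 -0.8946] [ 0.002  0.006 -0.006 -0.002  0.007  0.005]
4.95 [0.46451175 0.24442995 0.15847682] [ 0.47131908 -1.21028836  0.59123793] [ 0.8695 -0.1684 -0.2469  0.0019 -1.4814 -0.8944] [ 0.003  0.008 -0.01  -0.001  0.003  0.004]
5.0 [0.46442168 0.24439608 0.15811878] [-0.27674306  0.69019875  0.19436963] [ 0.8695 -0.1681 -0.2473  0.0018 -1.4813 -0.8944] [-0.     0.007 -0.008  0.001  0.004  0.001]
xyz [ 0.004 -0.004  0.031] ang [-0.005  0.004  0.001]
```

send_rows:
  series:
    - {"xyz":[0,0,0.015],"angular":[0,0,0],"hand":0}
    - {"xyz":[0,0,0.015],"angular":[0,0,0],"hand":0}
    - {"xyz":[0,0,0.015],"angular":[0,0,0],"hand":0.8}
    - {"xyz":[0,0,0.015],"angular":[0,0,0],"hand":1}
    - {"xyz":[0,0,0.015],"angular":[0,0,0],"hand":1}
    - {"xyz":[0,0,0.015],"angular":[0,0,0],"hand":1}
    - {"xyz":[0,0,0.015],"angular":[0,0,0],"hand":1}
    - {"xyz":[0,0,0.015],"angular":[0,0,0],"hand":1}

```text
time: 5.85
eef_pos: [0.4643, 0.2443, 0.1535]
orientation: [-2.187, 2.242, -0.001]
ft_force: [0.3, 0.2, 0.3]
width: 0.107
finger_force: 60.1
```

send_rows:
  series:
    - {"xyz":[0,0,-0.04],"angular":[0,0,0],"hand":1}
    - {"xyz":[0,0,-0.1],"angular":[0,0,0],"hand":1}
    - {"xyz":[0,0,-0.18],"angular":[0,0,0],"hand":1}
    - {"xyz":[0,0,-0.26],"angular":[0,0,0],"hand":1}
    - {"xyz":[0,0,-0.36],"angular":[0,0,0],"hand":1}
    - {"xyz":[0,0,-0.46],"angular":[0,0,0],"hand":1}
    - {"xyz":[0,0,-0.58],"angular":[0,0,0],"hand":1}
    - {"xyz":[0,0,-0.7],"angular":[0,0,0],"hand":1}
    - {"xyz":[0,0,-0.8],"angular":[0,0,0],"hand":1}
    - {"xyz":[0,0,-0.86],"angular":[0,0,0],"hand":1}

```text
time: 6.85
eef_pos: [0.4626, 0.2427, 0.3717]
orientation: [-2.186, 2.24, -0.001]
ft_force: [-0.5, 0.3, -3.3]
width: 0.111
finger_force: 59.4
```

```bash
python3 - <<'E'
from h import *
o=ctrl.get_obs();print(o["eef_pos"],o["ft_force"],o["torque"],o["width"])
# target board pose: hole-mid (back face) stands off 65mm along frame x from pin base
for off in(.065,):
  B=R.from_euler('z',.131)*R.from_euler('y',-.35)
  Pb=np.array([.5605,-.1998,.1605])
  t=Pb+B.apply([off+.005,0,.1435-.122]);print(t)
  up=t+np.array([0,0,.16]);print(up)
  w=np.array([.56,.0,.38]);Rm=Rt(.05,.15)
  plan(w,Rm); plan([t[0],-.2,.36],Rt(.131,.35),w,Rm)
E
```

```text
[0.46262651 0.24270472 0.37172618] [-0.5164516   0.34037001 -3.33730708] [ 0.03971371 -0.05068163  0.00332293] 0.11091068210316228
[ 0.61838354 -0.19217358  0.20469936]
[ 0.61838354 -0.19217358  0.36469936]
xyz [ 0.961 -0.414 -0.037] ang [ 0.09   0.001 -0.048]
xyz [ 0.811 -0.179  0.108] ang [ 0.127 -0.013 -0.05 ]
```

send_rows:
  series:
    - {"xyz":[0.06,-0.02,-0.01],"angular":[0,0,0],"hand":1}
    - {"xyz":[0.16,-0.06,-0.02],"angular":[0.01,0,-0.01],"hand":1}
    - {"xyz":[0.28,-0.1,-0.03],"angular":[0.02,0,-0.01],"hand":1}
    - {"xyz":[0.4,-0.16,-0.03],"angular":[0.03,0,-0.02],"hand":1}
    - {"xyz":[0.52,-0.22,-0.03],"angular":[0.04,0,-0.02],"hand":1}
    - {"xyz":[0.64,-0.28,-0.03],"angular":[0.05,0,-0.03],"hand":1}
    - {"xyz":[0.76,-0.33,-0.03],"angular":[0.06,0,-0.03],"hand":1}
    - {"xyz":[0.86,-0.38,-0.03],"angular":[0.07,0,-0.04],"hand":1}
    - {"xyz":[0.93,-0.4,-0.03],"angular":[0.08,0,-0.045],"hand":1}
    - {"xyz":[0.96,-0.41,-0.03],"angular":[0.09,0,-0.048],"hand":1}

```text
time: 7.85
eef_pos: [0.5589, -0.0017, 0.3747]
orientation: [-2.195, 2.091, -0.155]
ft_force: [0.4, 0.6, -3.2]
width: 0.105
finger_force: 59.3
```

```bash
python3 - <<'E'
from h import *
o=ctrl.get_obs();print(o["eef_pos"])
plan([.635,-.191,.36],Rt(.131,.35))
E
```

```text
[ 0.55894307 -0.00169956  0.37469845]
xyz [ 0.771 -0.256  0.098] ang [ 0.129 -0.013 -0.051]
```

send_rows:
  series:
    - {"xyz":[0.06,-0.03,0],"angular":[0.01,0,0],"hand":1}
    - {"xyz":[0.16,-0.07,0.01],"angular":[0.02,0,-0.01],"hand":1}
    - {"xyz":[0.28,-0.11,0.03],"angular":[0.04,0,-0.02],"hand":1}
    - {"xyz":[0.4,-0.15,0.05],"angular":[0.06,-0.005,-0.03],"hand":1}
    - {"xyz":[0.52,-0.19,0.07],"angular":[0.08,-0.01,-0.04],"hand":1}
    - {"xyz":[0.63,-0.22,0.08],"angular":[0.1,-0.01,-0.045],"hand":1}
    - {"xyz":[0.72,-0.24,0.09],"angular":[0.12,-0.013,-0.05],"hand":1}
    - {"xyz":[0.77,-0.256,0.098],"angular":[0.129,-0.013,-0.051],"hand":1}
    - {"xyz":[0.77,-0.256,0.098],"angular":[0.129,-0.013,-0.051],"hand":1}

```text
time: 8.75
eef_pos: [0.6352, -0.1897, 0.3593]
orientation: [-2.151, 1.886, -0.332]
ft_force: [-0.2, -0.1, -4.1]
width: 0.107
finger_force: 59.4
```

```bash
python3 - <<'E'
from h import *
o=ctrl.get_obs();print(o["eef_pos"],o["joint_pos"].round(2))
plan([.6255,-.191,.25],Rt(.131,.35))
plan([.6255,-.191,.205],Rt(.131,.35))
E
```

```text
[ 0.63518209 -0.18971394  0.35925471] [-0.02 -0.04  0.22 -0.05 -1.48  0.14]
xyz [0.    0.186 0.397] ang [ 0.001  0.    -0.   ]
xyz [0.    0.248 0.566] ang [ 0.001  0.    -0.   ]
```

send_rows:
  series:
    - {"xyz":[0,0.03,0.05],"angular":[0,0,0],"hand":1}
    - {"xyz":[0,0.06,0.12],"angular":[0,0,0],"hand":1}
    - {"xyz":[0,0.09,0.2],"angular":[0,0,0],"hand":1}
    - {"xyz":[0,0.12,0.28],"angular":[0,0,0],"hand":1}
    - {"xyz":[0,0.16,0.36],"angular":[0,0,0],"hand":1}
    - {"xyz":[0,0.2,0.44],"angular":[0,0,0],"hand":1}
    - {"xyz":[0,0.23,0.51],"angular":[0,0,0],"hand":1}
    - {"xyz":[0,0.248,0.56],"angular":[0.001,0,0],"hand":1}
    - {"xyz":[0,0.248,0.566],"angular":[0.001,0,0],"hand":1}
    - {"xyz":[0,0.248,0.566],"angular":[0.001,0,0],"hand":1}

```text
time: 9.75
eef_pos: [0.6265, -0.1893, 0.2066]
orientation: [-2.151, 1.881, -0.336]
ft_force: [0.2, 0.6, -4.2]
width: 0.106
finger_force: 59.4
```

```bash
cat > meas.py <<'E'
from h import *
o=ctrl.get_obs();print(o["time"],o["eef_pos"].round(4),o["orientation"].round(3),o["ft_force"].round(1),o["torque"].round(2))
rt=R.from_rotvec(o["orientation"]).as_matrix();B=np.c_[-rt[:,1],-rt[:,0],-rt[:,2]]
print("board yaw,lean,roll est",np.arctan2(B[1,0],B[0,0]).round(4),np.arcsin(B[2,0]).round(4),B[2,1].round(4))
out=[]
for n in("top","side"):
    p=ctrl.read_camera(n);C=cloud(p);np.savez(n+"2",C=C,d=p["range_z"],c=p["color"]);out.append(p["color"])
    L=(C-o["eef_pos"])@B   # in board axes about TCP
    H=cv2.cvtColor(p["color"],cv2.COLOR_RGB2HSV).astype(int)
    m=(p["range_z"]>0)&(np.abs(L[...,0])<.009)&(np.abs(L[...,1])<.14)&(L[...,2]>-.012)&(L[...,2]<.006)&(np.abs(L[...,1])>.045)&(H[...,1]<60)
    P=L[m]
    if len(P)>9: print(n,"plate top edge",len(P),"mean",P.mean(0).round(4),"y range",np.percentile(P[:,1],[1,99]).round(4),"dx/dy",np.polyfit(P[:,1],P[:,0],1).round(4),"dz/dy",np.polyfit(P[:,1],P[:,2],1).round(4))
    Rb=R.from_euler('z',.131)*R.from_euler('y',-.35)
    E=(p["range_z"]>0)&np.all((C>[.5,-.36,.14])&(C<[.68,-.05,.2]),-1)&(H[...,0]>5)&(H[...,0]<30)&(H[...,1]>90)
    for lo,hi in((-.36,-.2),(-.2,-.05)):
        Q=C[E&(C[...,1]>lo)&(C[...,1]<hi)]
        if len(Q): print(n,"pin",len(Q),Q.mean(0).round(4),"in board axes abt TCP",((Q.mean(0)-o["eef_pos"])@B).round(4))
E
python3 - <<'E'
from meas import *
a=cv2.resize(out[0][190:330,340:480],(560,560),interpolation=cv2.INTER_CUBIC)
cv2.imwrite("pics/e2.png",a[...,::-1])
E
```

```text
9.75 [ 0.6265 -0.1893  0.2066] [-2.151  1.881 -0.336] [ 0.2  0.6 -4.2] [-0.22  1.39 -0.03]
board yaw,lean,roll est 0.1336 0.3528 -0.0004
top plate top edge 79 mean [ 0.0015 -0.1039 -0.0039] y range [-0.1249 -0.076 ] dx/dy [0.0842 0.0102] dz/dy [-0.0216 -0.0062]
side plate top edge 127 mean [ 0.0009 -0.0876 -0.002 ] y range [-0.1267 -0.0477] dx/dy [0.0058 0.0014] dz/dy [ 0.0148 -0.0007]
side pin 32 [ 0.5839 -0.2832  0.1698] in board axes abt TCP [-0.0641 -0.0873 -0.0157]
side pin 24 [ 0.5616 -0.1154  0.1708] in board axes abt TCP [-0.0635  0.0819 -0.0148]
```

View pics/e2.png

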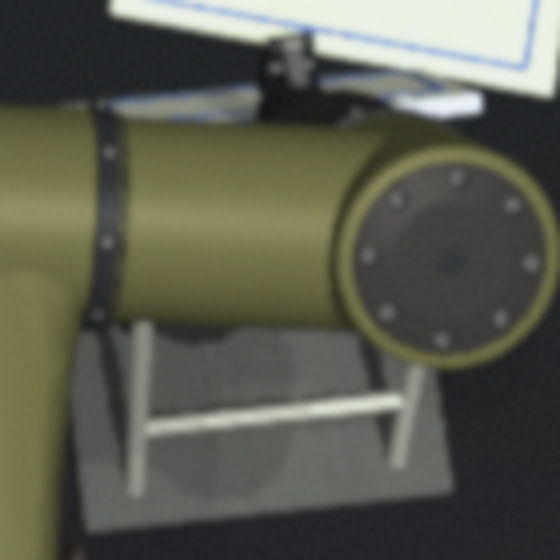

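Top view: the arm hides the pins, and the right end of the board's top edge shows near (450,103) in front of the easel. The side camera gives the pin offset relative to the board, so I move in close to the tips.

send_rows:
  series:
    - {"xyz":[0,0.03,-0.011],"angular":[0,0,0],"hand":1}
    - {"xyz":[0,0.07,-0.011],"angular":[0,0,0],"hand":1}
    - {"xyz":[0,0.11,-0.011],"angular":[0,0,0],"hand":1}
    - {"xyz":[0,0.14,-0.011],"angular":[0,0,0],"hand":1}
    - {"xyz":[0,0.16,-0.011],"angular":[0,0,0],"hand":1}
    - {"xyz":[0,0.16,-0.011],"angular":[0,0,0],"hand":1}
    - {"xyz":[0,0.16,-0.011],"angular":[0,0,0],"hand":1}
    - {"xyz":[0,0.16,-0.011],"angular":[0,0,0],"hand":1}

```text
time: 10.65
eef_pos: [0.5884, -0.1947, 0.195]
orientation: [-2.15, 1.881, -0.336]
ft_force: [0.1, 0.4, -4.0]
width: 0.104
finger_force: 59.3
```

```bash
python3 - <<'E'
from meas import *
a=cv2.resize(out[1][250:350,310:420],(660,600),interpolation=cv2.INTER_CUBIC)
cv2.imwrite("pics/e3.png",a[...,::-1])
E
```

```text
10.65 [ 0.5884 -0.1947  0.195 ] [-2.15   1.881 -0.336] [ 0.1  0.4 -4. ] [-0.17  1.49  0.03]
board yaw,lean,roll est 0.1331 0.353 -0.0001
top plate top edge 158 mean [ 0.0015 -0.0548 -0.0044] y range [-0.1253  0.0803] dx/dy [0.0114 0.0022] dz/dy [-0.0093 -0.0049]
side plate top edge 121 mean [ 0.0005 -0.0871 -0.0034] y range [-0.125  -0.0458] dx/dy [0.0044 0.0009] dz/dy [ 0.0027 -0.0031]
side pin 32 [ 0.5846 -0.2824  0.1681] in board axes abt TCP [-0.0237 -0.0864 -0.02  ]
side pin 12 [ 0.5566 -0.1151  0.1672] in board axes abt TCP [-0.0293  0.0831 -0.0188]
```

View pics/e3.png

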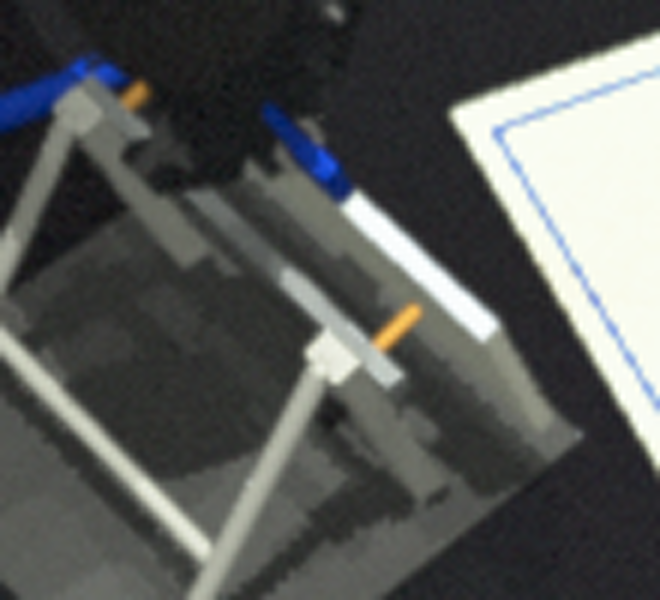

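The side crop shows the near pin tip at (415,312), just short of the board's back and in line with its hole. I feel forward slowly from here.

send_rows:
  series:
    - {"xyz":[0,0.01,0],"angular":[0,0,0],"hand":1}
    - {"xyz":[0,0.02,0],"angular":[0,0,0],"hand":1}
    - {"xyz":[0,0.028,0],"angular":[0,0,0],"hand":1}
    - {"xyz":[0,0.034,0],"angular":[0,0,0],"hand":1}
    - {"xyz":[0,0.034,0],"angular":[0,0,0],"hand":1}
    - {"xyz":[0,0.034,0],"angular":[0,0,0],"hand":1}
    - {"xyz":[0,0.034,0],"angular":[0,0,0],"hand":1}

```text
time: 11.45
eef_pos: [0.5803, -0.1958, 0.192]
orientation: [-2.15, 1.882, -0.335]
ft_force: [-0.2, 0.5, -3.4]
width: 0.108
finger_force: 59.4
```

send_rows:
  series:
    - {"xyz":[0,0.006,0],"angular":[0,0,0],"hand":1}
    - {"xyz":[0,0.012,0],"angular":[0,0,0],"hand":1}
    - {"xyz":[0,0.012,0],"angular":[0,0,0],"hand":1}
    - {"xyz":[0,0.012,0],"angular":[0,0,0],"hand":1}
    - {"xyz":[0,0.012,0],"angular":[0,0,0],"hand":1}

```text
time: 11.95
eef_pos: [0.5775, -0.1962, 0.1909]
orientation: [-2.15, 1.882, -0.335]
ft_force: [0.4, 0.0, -3.3]
width: 0.11
finger_force: 59.4
```

```bash
python3 -c "import meas"
```

```text
11.95 [ 0.5775 -0.1962  0.1909] [-2.15   1.882 -0.335] [ 0.4  0.  -3.3] [-0.17  1.52  0.02]
board yaw,lean,roll est 0.133 0.3529 -0.0
top plate top edge 191 mean [ 0.0014 -0.0393 -0.0043] y range [-0.125   0.0812] dx/dy [0.0032 0.0016] dz/dy [-0.0074 -0.0046]
top pin 4 [ 0.583  -0.283   0.1697] in board axes abt TCP [-0.013  -0.0868 -0.0179]
side plate top edge 124 mean [ 0.0007 -0.0869 -0.0025] y range [-0.1254 -0.0454] dx/dy [-0.0041  0.0003] dz/dy [ 0.0188 -0.0008]
side pin 26 [ 0.5821 -0.2831  0.1682] in board axes abt TCP [-0.0143 -0.0867 -0.019 ]
```

send_rows:
  series:
    - {"xyz":[0,0.008,0],"angular":[0,0,0],"hand":1}
    - {"xyz":[0,0.016,0],"angular":[0,0,0],"hand":1}
    - {"xyz":[0,0.016,0],"angular":[0,0,0],"hand":1}
    - {"xyz":[0,0.016,0],"angular":[0,0,0],"hand":1}
    - {"xyz":[0,0.016,0],"angular":[0,0,0],"hand":1}

```text
time: 12.55
eef_pos: [0.5737, -0.1967, 0.1896]
orientation: [-2.15, 1.882, -0.335]
ft_force: [-0.3, -0.2, -3.9]
width: 0.11
finger_force: 59.4
```

send_rows:
  series:
    - {"xyz":[0,0.008,0],"angular":[0,0,0],"hand":1}
    - {"xyz":[0,0.016,0],"angular":[0,0,0],"hand":1}
    - {"xyz":[0,0.02,0],"angular":[0,0,0],"hand":1}
    - {"xyz":[0,0.02,0],"angular":[0,0,0],"hand":1}
    - {"xyz":[0,0.02,0],"angular":[0,0,0],"hand":1}

```text
time: 13.05
eef_pos: [0.5691, -0.1973, 0.1878]
orientation: [-2.15, 1.882, -0.336]
ft_force: [0.5, -0.4, -3.6]
width: 0.107
finger_force: 59.3
```

```bash
python3 - <<'E'
from meas import *
a=cv2.resize(out[1][250:350,310:420],(660,600),interpolation=cv2.INTER_CUBIC)
cv2.imwrite("pics/e4.png",a[...,::-1])
E
```

```text
13.05 [ 0.5691 -0.1973  0.1878] [-2.15   1.882 -0.336] [ 0.5 -0.4 -3.6] [-0.2   1.53  0.04]
board yaw,lean,roll est 0.133 0.3529 -0.0
top plate top edge 204 mean [ 0.0013 -0.0328 -0.0044] y range [-0.1238  0.1016] dx/dy [0.0031 0.0014] dz/dy [-0.006  -0.0046]
top pin 14 [ 0.5824 -0.2825  0.1682] in board axes abt TCP [-0.005  -0.0862 -0.0191]
top pin 5 [ 0.5719 -0.1119  0.1708] in board axes abt TCP [ 0.0074  0.0843 -0.0208]
side plate top edge 125 mean [ 0.0007 -0.0871 -0.003 ] y range [-0.1261 -0.0452] dx/dy [-0.007   0.0001] dz/dy [ 0.0192 -0.0013]
side pin 11 [ 0.5777 -0.2836  0.1682] in board axes abt TCP [-0.0095 -0.0867 -0.0175]
```

View pics/e4.png

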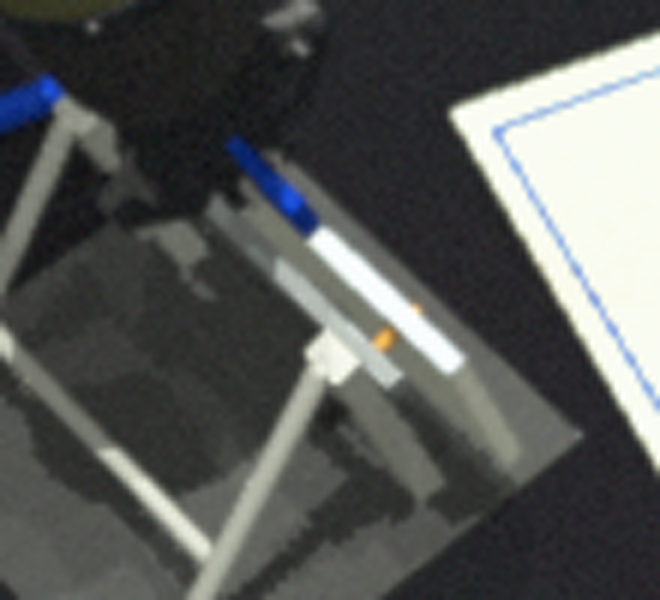

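The pin now shows behind the plate at (380,342) and in front of it at (415,310), and the top camera sees the other pin's tip through too. I push on home.

send_rows:
  series:
    - {"xyz":[0,0.008,0],"angular":[0,0,0],"hand":1}
    - {"xyz":[0,0.016,0],"angular":[0,0,0],"hand":1}
    - {"xyz":[0,0.024,0],"angular":[0,0,0],"hand":1}
    - {"xyz":[0,0.028,0],"angular":[0,0,0],"hand":1}
    - {"xyz":[0,0.028,0],"angular":[0,0,0],"hand":1}
    - {"xyz":[0,0.028,0],"angular":[0,0,0],"hand":1}
    - {"xyz":[0,0.028,0],"angular":[0,0,0],"hand":1}

```text
time: 13.85
eef_pos: [0.5626, -0.1982, 0.1854]
orientation: [-2.15, 1.882, -0.336]
ft_force: [-0.2, 0.7, -3.8]
width: 0.105
finger_force: 59.3
```

send_rows:
  series:
    - {"xyz":[0,0.006,0],"angular":[0,0,0],"hand":1}
    - {"xyz":[0,0.01,0],"angular":[0,0,0],"hand":1}
    - {"xyz":[0,0.01,0],"angular":[0,0,0],"hand":1}
    - {"xyz":[0,0.01,0],"angular":[0,0,0],"hand":1}
    - {"xyz":[0,0.01,0],"angular":[0,0,0],"hand":1}

```text
time: 14.35
eef_pos: [0.5602, -0.1985, 0.1845]
orientation: [-2.15, 1.882, -0.335]
ft_force: [-0.3, -1.0, -3.6]
width: 0.108
finger_force: 59.3
```

send_rows:
  series:
    - {"xyz":[0,0.004,0],"angular":[0,0,0],"hand":1}
    - {"xyz":[0,0.007,0],"angular":[0,0,0],"hand":1}
    - {"xyz":[0,0.007,0],"angular":[0,0,0],"hand":1}
    - {"xyz":[0,0.007,0],"angular":[0,0,0],"hand":1}
    - {"xyz":[0,0.007,0],"angular":[0,0,0],"hand":1}

```text
time: 14.85
eef_pos: [0.5586, -0.1987, 0.1839]
orientation: [-2.15, 1.882, -0.335]
ft_force: [-0.0, 0.2, -3.5]
width: 0.107
finger_force: 59.4
```

send_rows:
  series:
    - {"xyz":[0,0.004,0],"angular":[0,0,0],"hand":1}
    - {"xyz":[0,0.004,0],"angular":[0,0,0],"hand":1}
    - {"xyz":[0,0.004,0],"angular":[0,0,0],"hand":1}
    - {"xyz":[0,0.004,0],"angular":[0,0,0],"hand":1}

```text
time: 15.25
eef_pos: [0.5581, -0.1988, 0.1839]
orientation: [-2.149, 1.881, -0.336]
ft_force: [4.3, 0.2, -3.3]
width: 0.109
finger_force: 59.2
```

send_rows:
  series:
    - {"xyz":[0,0.003,0],"angular":[0,0,0],"hand":1}
    - {"xyz":[0,0.003,0],"angular":[0,0,0],"hand":1}
    - {"xyz":[0,0.003,0],"angular":[0,0,0],"hand":1}
    - {"xyz":[0,0.003,0],"angular":[0,0,0],"hand":1}

```text
time: 15.65
eef_pos: [0.558, -0.1987, 0.1839]
orientation: [-2.149, 1.88, -0.338]
ft_force: [7.5, -0.6, -4.1]
width: 0.107
finger_force: 59.1
```

```bash
python3 - <<'E'
from meas import *
rt=R.from_rotvec(o["orientation"]);print("F tool",rt.inv().apply(o["ft_force"]).round(2),"M tool",rt.inv().apply(o["torque"]).round(3))
a=cv2.resize(out[1][270:350,330:418],(660,600),interpolation=cv2.INTER_CUBIC)
cv2.imwrite("pics/e5.png",a[...,::-1])
E
```

```text
15.65 [ 0.558  -0.1987  0.1839] [-2.149  1.88  -0.338] [ 7.5 -0.6 -4.1] [-0.1  -0.63 -0.2 ]
board yaw,lean,roll est 0.1332 0.3554 -0.0003
top plate top edge 274 mean [ 0.0011 -0.0157 -0.0048] y range [-0.1239  0.1182] dx/dy [0.0049 0.0012] dz/dy [-0.0068 -0.005 ]
top pin 20 [ 0.5893 -0.2808  0.1699] in board axes abt TCP [ 0.014  -0.0855 -0.0201]
top pin 18 [ 0.5668 -0.1124  0.171 ] in board axes abt TCP [ 0.0145  0.0844 -0.0192]
side plate top edge 143 mean [-0.0004 -0.0839 -0.0037] y range [-0.1255 -0.0459] dx/dy [-0.0165 -0.0018] dz/dy [-0.0102 -0.0045]
side pin 15 [ 0.59   -0.2818  0.1712] in board axes abt TCP [ 0.0151 -0.0866 -0.0192]
F tool [ 1.59 -5.46  6.38] M tool [0.612 0.241 0.123]
```

View pics/e5.png

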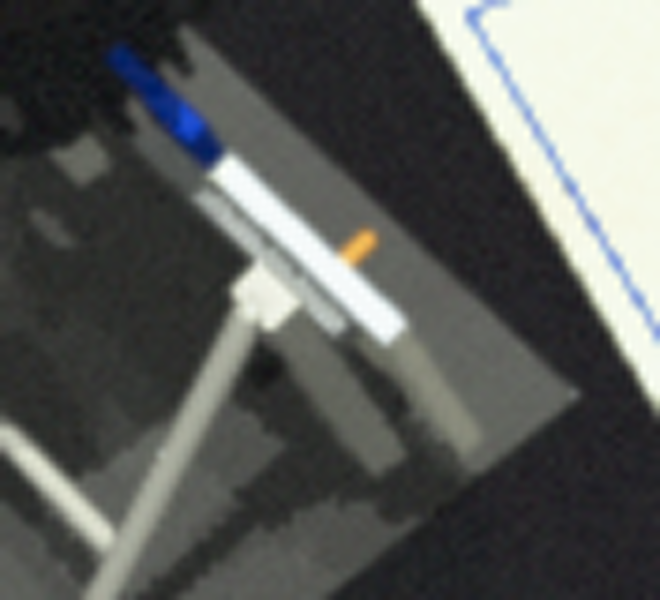

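The plate is nearly flush on the bar, with the pin standing out at (360,245). Torque suggests the bottom touches the cross rail first, so I add a little lean and a light push.

send_rows:
  series:
    - {"xyz":[0,0.003,0],"angular":[0.005,0,0],"hand":1}
    - {"xyz":[0,0.003,0],"angular":[0.005,0,0],"hand":1}
    - {"xyz":[0,0.003,0],"angular":[0.005,0,0],"hand":1}
    - {"xyz":[0,0.003,0],"angular":[0.005,0,0],"hand":1}

```text
time: 16.15
eef_pos: [0.5578, -0.1988, 0.184]
orientation: [-2.143, 1.875, -0.346]
ft_force: [8.2, -0.3, -4.5]
width: 0.107
finger_force: 58.9
```

```bash
python3 - <<'E'
from meas import *
rt=R.from_rotvec(o["orientation"]);print("F tool",rt.inv().apply(o["ft_force"]).round(2),"M tool",rt.inv().apply(o["torque"]).round(3))
E
```

```text
16.15 [ 0.5578 -0.1988  0.184 ] [-2.143  1.875 -0.346] [ 8.2 -0.3 -4.5] [-0.14 -1.19 -0.26]
board yaw,lean,roll est 0.1333 0.3646 -0.0004
top plate top edge 311 mean [ 0.0012 -0.0054 -0.0047] y range [-0.1242  0.123 ] dx/dy [0.0044 0.0012] dz/dy [-0.0061 -0.0047]
top pin 21 [ 0.5893 -0.2812  0.1693] in board axes abt TCP [ 0.0137 -0.0858 -0.021 ]
top pin 18 [ 0.567  -0.1125  0.17  ] in board axes abt TCP [ 0.0143  0.0843 -0.0204]
side plate top edge 140 mean [-0.0004 -0.0841 -0.0037] y range [-0.1255 -0.0458] dx/dy [-0.0155 -0.0017] dz/dy [-0.0265 -0.0059]
side pin 15 [ 0.5899 -0.282   0.1717] in board axes abt TCP [ 0.015  -0.0868 -0.0189]
F tool [ 1.44 -5.98  7.09] M tool [1.161 0.374 0.138]
```

send_rows:
  series:
    - {"xyz":[0,0,0.004],"angular":[-0.005,0,0],"hand":1}
    - {"xyz":[0,0,0.004],"angular":[-0.005,0,0],"hand":1}
    - {"xyz":[0,0,0.004],"angular":[-0.005,0,0],"hand":1}
    - {"xyz":[0,0,0.004],"angular":[-0.005,0,0],"hand":1}

```text
time: 16.65
eef_pos: [0.558, -0.1989, 0.1838]
orientation: [-2.148, 1.879, -0.34]
ft_force: [5.0, 0.7, -2.2]
width: 0.107
finger_force: 59.6
```

```bash
cat > f.py <<'E'
from h import *
o=ctrl.get_obs();rt=R.from_rotvec(o["orientation"]);m=rt.as_matrix()
print("F tool",rt.inv().apply(o["ft_force"]).round(2),"M tool",rt.inv().apply(o["torque"]).round(3),"lean",np.arcsin(-m[2,1]).round(4))
E
python3 f.py
```

```text
F tool [-0.07 -4.    3.84] M tool [ 0.607 -0.07   0.152] lean 0.357
```

send_rows:
  series:
    - {"xyz":[0,0,0.004],"angular":[0,0,0],"hand":1}
    - {"xyz":[0,0,0.004],"angular":[0,0,0],"hand":1}
    - {"xyz":[0,0,0.004],"angular":[0,0,0],"hand":1}
    - {"xyz":[0,0,0.004],"angular":[0,0,0],"hand":1}

```text
time: 17.05
eef_pos: [0.5582, -0.199, 0.183]
orientation: [-2.148, 1.879, -0.34]
ft_force: [5.7, 1.4, 0.5]
width: 0.103
finger_force: 59.9
```

```bash
python3 f.py
```

```text
F tool [-0.68 -5.63  1.53] M tool [ 0.945 -0.155  0.106] lean 0.3569
```

send_rows:
  series:
    - {"xyz":[0,0,0.004],"angular":[0,0,0],"hand":1}
    - {"xyz":[0,0,0.004],"angular":[0,0,0],"hand":1}
    - {"xyz":[0,0,0.004],"angular":[0,0,0],"hand":1}
    - {"xyz":[0,0,0.004],"angular":[0,0,0],"hand":1}

```text
time: 17.45
eef_pos: [0.5586, -0.199, 0.1821]
orientation: [-2.148, 1.879, -0.34]
ft_force: [6.0, 1.9, 1.4]
width: 0.108
finger_force: 60.0
```

```bash
python3 f.py; python3 -c "import meas"
```

```text
F tool [-1.11 -6.3   0.81] M tool [ 1.077 -0.119  0.121] lean 0.3569
17.45 [ 0.5586 -0.199   0.1821] [-2.148  1.879 -0.34 ] [6.  1.9 1.4] [ 0.3  -1.05 -0.07]
board yaw,lean,roll est 0.1335 0.3569 -0.0012
top plate top edge 292 mean [ 0.0005 -0.0149 -0.005 ] y range [-0.1237  0.1183] dx/dy [0.0018 0.0006] dz/dy [-0.0039 -0.0051]
top pin 21 [ 0.5894 -0.2813  0.1687] in board axes abt TCP [ 0.0136 -0.0856 -0.0195]
top pin 19 [ 0.5669 -0.1128  0.1693] in board axes abt TCP [ 0.014   0.0844 -0.0188]
side plate top edge 146 mean [-0.0004 -0.0863 -0.0039] y range [-0.1258 -0.0464] dx/dy [-0.0068 -0.001 ] dz/dy [-0.0073 -0.0045]
side pin 15 [ 0.5903 -0.2815  0.1706] in board axes abt TCP [ 0.0151 -0.086  -0.0181]
```

send_rows:
  series:
    - {"xyz":[0,-0.003,0.002],"angular":[0,0,0],"hand":1}
    - {"xyz":[0,-0.003,0.002],"angular":[0,0,0],"hand":1}
    - {"xyz":[0,-0.003,0.002],"angular":[0,0,0],"hand":0.5}
    - {"xyz":[0,-0.003,0.002],"angular":[0,0,0],"hand":0.2}
    - {"xyz":[0,-0.003,0.002],"angular":[0,0,0],"hand":0.2}
    - {"xyz":[0,-0.003,0.002],"angular":[0,0,0],"hand":0.2}
    - {"xyz":[0,-0.003,0.002],"angular":[0,0,0],"hand":0.2}

```text
time: 18.25
eef_pos: [0.5579, -0.1988, 0.1797]
orientation: [-2.15, 1.882, -0.335]
ft_force: [-0.6, 0.1, 0.2]
width: 0.4
finger_force: 0.0
```

```bash
python3 f.py; python3 - <<'E'
from meas import *
a=cv2.resize(out[1][270:350,330:418],(660,600),interpolation=cv2.INTER_CUBIC)
cv2.imwrite("pics/e6.png",a[...,::-1])
E
```

```text
F tool [-0.17  0.46 -0.41] M tool [-0.955 -0.038  0.008] lean 0.352
18.25 [ 0.5579 -0.1988  0.1797] [-2.15   1.882 -0.335] [-0.6  0.1  0.2] [-0.09  0.95  0.01]
board yaw,lean,roll est 0.1328 0.352 0.0001
top plate top edge 302 mean [ 0.0019 -0.0169 -0.0045] y range [-0.1229  0.1195] dx/dy [0.0071 0.002 ] dz/dy [ 0.001  -0.0045]
top pin 20 [ 0.5897 -0.2812  0.1688] in board axes abt TCP [ 0.0156 -0.0858 -0.0173]
top pin 18 [ 0.5667 -0.1123  0.1715] in board axes abt TCP [ 0.0161  0.0846 -0.0146]
side plate top edge 169 mean [ 0.     -0.0841 -0.0036] y range [-0.1259 -0.0463] dx/dy [-0.0278 -0.0023] dz/dy [-0.0124 -0.0046]
side pin 16 [ 0.5903 -0.2815  0.1699] in board axes abt TCP [ 0.0164 -0.0863 -0.0165]
side pin 1 [ 0.5171 -0.1258  0.1558] in board axes abt TCP [-0.0372  0.0779 -0.0119]
```

View pics/e6.png

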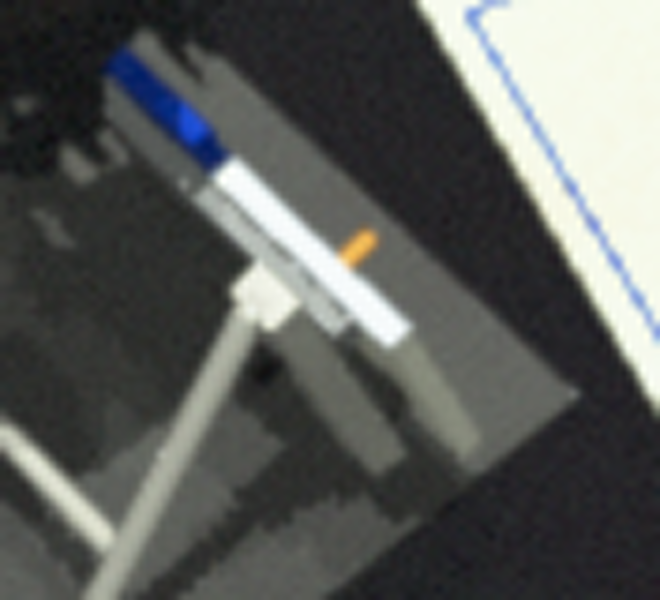

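The pin still stands proud at (360,245) and the plate has not moved after release. I withdraw along the fingers and check the seating.

send_rows:
  series:
    - {"xyz":[0,0,-0.06],"angular":[0,0,0],"hand":0.2}
    - {"xyz":[0,0,-0.14],"angular":[0,0,0],"hand":0.2}
    - {"xyz":[0,0,-0.24],"angular":[0,0,0],"hand":0.2}
    - {"xyz":[0,0,-0.4],"angular":[0,0,0],"hand":0.2}
    - {"xyz":[0.2,0,-0.52],"angular":[0,0,0],"hand":0.5}
    - {"xyz":[0.4,0,-0.52],"angular":[0,0,0],"hand":1}
    - {"xyz":[0.6,0,-0.52],"angular":[0,0,0],"hand":1}
    - {"xyz":[0.8,0,-0.52],"angular":[0,0,0],"hand":1}
    - {"xyz":[0.95,0,-0.52],"angular":[0,0,0],"hand":1}
    - {"xyz":[0.95,0,-0.52],"angular":[0,0,0],"hand":1}

```text
time: 19.35
eef_pos: [0.5444, -0.4447, 0.298]
orientation: [-2.148, 1.889, -0.328]
ft_force: [-0.0, -0.1, -1.6]
width: -0.004
finger_force: 0.0
```

```bash
cat > seat.py <<'E'
from h import *
yaw=.132;B=(R.from_euler('z',yaw)*R.from_euler('y',-.35)).as_matrix();Pb=np.array([.5605,-.1998,.1605])
out=[]
for n in("top","side"):
    p=ctrl.read_camera(n);C=cloud(p);out.append(p["color"]);ok=p["range_z"]>0
    H=cv2.cvtColor(p["color"],cv2.COLOR_RGB2HSV).astype(int);L=(C-Pb)@B;x,y,z=np.moveaxis(L,-1,0)
    br=(H[...,0]>5)&(H[...,0]<30)&(H[...,1]>90)
    def st(l,m):
        P=L[ok&m]
        if len(P)>2: print(n,l,len(P),"mean",P.mean(0).round(4),"5/95 x",np.percentile(P[:,0],[5,95]).round(4),"y",np.percentile(P[:,1],[1,99]).round(4),"z",np.percentile(P[:,2],[5,95]).round(4))
    near=(abs(x)<.04)
    st("plate top edge",near&(abs(y)<.13)&(abs(y)>.04)&(z>.013)&(z<.03)&(H[...,2]>170)&(H[...,1]<50))
    st("tab",near&(abs(y)<.04)&(z>.02)&(z<.07)&(abs(H[...,0]-115)<15)&(H[...,1]>120))
    for s in(-1,1): st("pin%d"%s,near&(abs(y-s*.085)<.02)&(abs(z)<.02)&br)
    st("bar top",(x>-.014)&(x<.0)&(abs(y)<.105)&(z>.002)&(z<.014)&(H[...,2]<170))
    for a,b in((-.12,-.08),(-.08,-.04),(-.04,0)): st("end face z%.2f"%a,near&(x>-.01)&(y<-.118)&(y>-.132)&(z>a)&(z<b))
    np.savez(n+"3",C=C,d=p["range_z"],c=p["color"])
E
python3 - <<'E'
from seat import *
a=cv2.resize(out[1][250:350,310:420],(440,400),interpolation=cv2.INTER_CUBIC);b=cv2.resize(out[0][200:300,345:455],(440,400)[:2] if 0 else (360,400),interpolation=cv2.INTER_CUBIC)
cv2.imwrite("pics/e7.png",np.hstack([a,b])[...,::-1])
E
```

```text
top plate top edge 254 mean [0.0051 0.0267 0.0174] 5/95 x [-0.0113  0.0114] y [-0.1165  0.1227] z [0.0133 0.0281]
top tab 186 mean [0.0081 0.0024 0.0458] 5/95 x [0.0023 0.0119] y [-0.0316  0.0354] z [0.0284 0.054 ]
top pin-1 19 mean [ 0.0204 -0.084   0.0026] 5/95 x [0.014  0.0267] y [-0.087  -0.0815] z [-0.001   0.0055]
top pin1 18 mean [0.02   0.0857 0.0024] 5/95 x [0.0139 0.0262] y [0.083  0.0884] z [-0.0016  0.0067]
top bar top 160 mean [-0.0059 -0.0218  0.0094] 5/95 x [-0.0092 -0.0014] y [-0.1027  0.1014] z [0.0049 0.0131]
top end face z-0.12 7 mean [ 0.0108 -0.1219 -0.1014] 5/95 x [0.0101 0.0114] y [-0.1239 -0.1192] z [-0.1169 -0.0886]
top end face z-0.08 8 mean [ 0.0108 -0.1217 -0.0589] 5/95 x [0.0097 0.0117] y [-0.1254 -0.1188] z [-0.0748 -0.0444]
top end face z-0.04 7 mean [ 0.011  -0.1211 -0.0203] 5/95 x [0.0104 0.0119] y [-0.1245 -0.1186] z [-0.0347 -0.0058]
side plate top edge 103 mean [0.0006 0.0875 0.0185] 5/95 x [-0.0355  0.0114] y [0.0459 0.1256] z [0.0137 0.0271]
side tab 12 mean [0.0064 0.0292 0.049 ] 5/95 x [0.0031 0.0103] y [0.0247 0.0365] z [0.0418 0.0535]
side pin1 12 mean [0.021  0.0837 0.0049] 5/95 x [0.016  0.0264] y [0.0784 0.0888] z [0.0014 0.0093]
side bar top 41 mean [-0.0064  0.0328  0.009 ] 5/95 x [-0.012  -0.0012] y [-0.0137  0.0763] z [0.0027 0.0137]
```

View pics/e7.png

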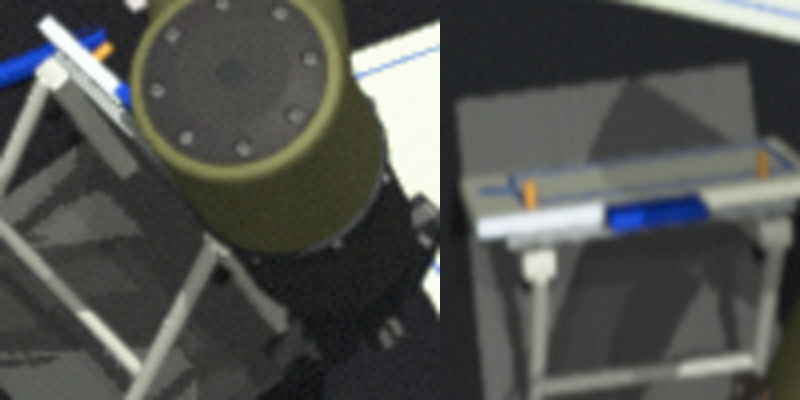

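Left (side view): the gripper is clear of the board. Right (top view): both pins stand out through the printed face at (530,195) and (763,163), with the blue bubble outline facing outwards. Next, a quick plane fit for flatness.

```bash
python3 - <<'E'
from seat import *
z_=np.load("top3.npz");C=z_["C"];L=((C-Pb)@B)[z_["d"]>0]
m=(abs(L[:,1])<.118)&(L[:,2]>-.118)&(L[:,2]<.008)&(abs(L[:,0]-.0105)<.006)
for _ in range(3):
    P=L[m];A=np.c_[np.ones(len(P)),P[:,1],P[:,2]];k=np.linalg.lstsq(A,P[:,0],rcond=None)[0];r=P[:,0]-A@k
    m[np.where(m)[0][abs(r)>2.5*r.std()]]=False
print("front plane x0,dy,dz",k.round(4),len(P),r.std().round(4))
print(((np.array(k[0])-.01)*1000).round(2),"at rail",((k[0]-.09*k[2]-.01)*1000).round(2))
E
```

```text
top plate top edge 262 mean [0.0045 0.0283 0.0178] 5/95 x [-0.0153  0.0115] y [-0.1164  0.1225] z [0.0135 0.0281]
top tab 184 mean [0.008  0.0029 0.0453] 5/95 x [0.0023 0.0119] y [-0.0307  0.0351] z [0.0291 0.0535]
top pin-1 18 mean [ 0.0199 -0.0843  0.0021] 5/95 x [0.0141 0.0264] y [-0.0867 -0.0818] z [-0.0014  0.0052]
top pin1 18 mean [0.0202 0.0858 0.0033] 5/95 x [0.0138 0.0257] y [0.0828 0.0885] z [-0.0015  0.0083]
top bar top 166 mean [-0.0057 -0.0202  0.0095] 5/95 x [-0.0092 -0.0007] y [-0.1033  0.104 ] z [0.0046 0.0137]
top end face z-0.12 7 mean [ 0.0106 -0.1218 -0.098 ] 5/95 x [0.0097 0.0115] y [-0.1252 -0.1185] z [-0.1147 -0.0837]
top end face z-0.08 7 mean [ 0.0108 -0.1219 -0.0593] 5/95 x [0.0098 0.0118] y [-0.125  -0.1181] z [-0.0673 -0.0458]
top end face z-0.04 7 mean [ 0.0108 -0.1216 -0.0211] 5/95 x [0.0104 0.0112] y [-0.1246 -0.1186] z [-0.0343 -0.0089]
side plate top edge 120 mean [-0.0001  0.0851  0.0191] 5/95 x [-0.034   0.0111] y [0.0443 0.1251] z [0.0135 0.0286]
side tab 6 mean [0.0058 0.0295 0.0533] 5/95 x [0.0035 0.0088] y [0.0254 0.0325] z [0.0522 0.0546]
side pin1 12 mean [0.0211 0.0839 0.0045] 5/95 x [0.0156 0.0266] y [0.0812 0.0898] z [-0.0015  0.0099]
side bar top 38 mean [-0.0068  0.0371  0.0086] 5/95 x [-0.012  -0.0026] y [-0.0075  0.0778] z [0.0033 0.013 ]
front plane x0,dy,dz [0.0113 0.0015 0.0003] 873 0.0006
1.26 at rail 1.24
```

```bash
python3 -c "
from h import *
print(ctrl.close_job())"
```

```text
the job is handed in; nothing more can be done
None
```

The blue board is hanging on the easel with both pins through its holes and the printed face outwards; a plane fit puts it parallel to the easel to within about 0.002 rad, contact force stayed around 10 N, and the gripper has let go and is clear, with the job handed in.

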